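# Count to the third slot and push the module home

### The job

With the fingers closed, run the fingertips along the top of the module cradle's sprung bar, starting over the first slot at the end with the upright pull handle, over the second slot, to the third and no further; count every slot, filled or not. Then push the one module standing in the cradle's front channel sideways until it faces that third slot and push it in, fully home against the back stop. Do not lift or tip the module, leave everything else where it is, and finish with the hand clear.

Things in the scene. Friction and masses are not known exactly. Their poses are not given: they have to be found in the camera images.
- cradle: fixed bench cradle for plug-in modules, lengths in mm. Origin on its centre line (y=0) at the line of the slot mouths (fin noses), on the table; x points into the slots, away from the robot, y along the row, z up. Six slots 40 wide, centres at y = +-23, +-69, +-115, between seven upright fins 6 thick with rounded noses, tops 50 above the table. Base plate 6 thick, x -105 to 84, y +-175
- back_stop (a point): centre of the cradle's back stop: cradle x=76, y=0, on the base plate 6 above the table; axes as the cradle's. The stop is an upright wall closing all slots at x=76, 44 high. A module fully home touches it, has its centre at cradle x=36 and stands 4 proud of the fin noses
- channel (a point): middle of the channel floor, in front of the slots: cradle x=-50, y=0, 6 above the table; axes as the cradle's. A flat floor, open at both ends, runs along y from cradle x=-100 to the fin noses at x=0; on the robot's side it is edged by a low lip 5 thick, top 12 above the table
- bar: steel bar on springs lying across the fins above the slots, 14 wide (x), 282 long (y), 8 thick, centred on cradle x=36, y=0; origin at the centre of its underside, 56 above the table, so its top is 64 above the table at rest. It gives straight down by up to 5 mm under the finger (starts to move at about 1 N, about 3 N at the stop) and springs back
- pull_handle: upright steel U-shaped pull handle, 64 wide along cradle x, 8 thick, top 80 above the table, fixed at one end of the row, either left or right: cradle x=36, y=+158 or -158. Origin at the centre of its foot, 6 above the table. It marks the end from which slots are counted: the centres of the first, second and third slots are 43, 89 and 135 mm from it along the row
- end_cap: flat steel strip 70 x 12 x 10 at the other end of the row; origin at the centre of its foot, 6 above the table
- module_mid (a point): a plug-in module: upright light metal block 80 long (its own x) x 32 wide (y) x 40 high, about 0.25 kg, cooling ribs along its top, dark grey faceplate on its -x end. The point is its centre, 20 mm above its underside; this is the module to push. It stands on the channel floor near one end of the channel, its x roughly along the cradle's x with its faceplate towards the robot
- seated_a_mid (a point): a plug-in module: upright light metal block 80 long (its own x) x 32 wide (y) x 40 high, about 0.25 kg, cooling ribs along its top, dark grey faceplate on its -x end. The point is its centre, 20 mm above its underside; already home in the slot at cradle y=+115; to be left alone
- seated_b_mid (a point): a plug-in module: upright light metal block 80 long (its own x) x 32 wide (y) x 40 high, about 0.25 kg, cooling ribs along its top, dark grey faceplate on its -x end. The point is its centre, 20 mm above its underside; already home in the slot at cradle y=-69; to be left alone
- brick: low black power brick 55 x 50 x 24 high, lying loose in the channel near the end opposite the module; origin under its centre; to be left alone
- screwdriver: loose screwdriver on the table to the left of the cradle; leave alone
- mug: white mug, 80 across, 90 high, to the left; origin under its centre; leave alone
- meter: grey hand multimeter 150 x 80 x 35 high lying to the right; origin under its centre; leave alone
- parts_tray: black open parts tray 100 x 140 x 30 high, to the right; origin under its centre; leave alone
Not all that is in view belongs to the job. Leave any red or yellow look-alike of the part that bears module_mid alone.

How it is judged:
On the way, in this order (a step that is already met when the one before it is completed fails the run):
1. closed fingertips on the bar over the first slot from the handle (contact force between the fingers and bar above 0.3 N and horizontal distance between the grasp point and pull_handle between 0.026 and 0.06 m), for 0.05 s.
2. closed fingertips on the bar over the second slot from the handle (contact force between the fingers and bar above 0.3 N and horizontal distance between the grasp point and pull_handle between 0.072 and 0.106 m), for 0.05 s.
3. closed fingertips on the bar over the third slot from the handle (contact force between the fingers and bar above 0.3 N and horizontal distance between the grasp point and pull_handle between 0.118 and 0.152 m), for 0.05 s.
4. the module is fully home in the third slot (x of module_mid in the frame of cradle between 0.032 and 0.041 m and horizontal distance between module_mid and pull_handle between 0.127 and 0.143 m and z of module_mid in the frame of cradle between 0.02 and 0.032 m and angle between the x axis of module_mid and the x axis of cradle, either way round below 0.15 rad and angle between module_mid's own z axis and vertical below 0.1 rad), for 0.2 s.
At the end, for the whole second after the job is handed in: the module stands upright and at rest in the third slot from the handle, within 4 mm of the back stop; every other thing is within 20 mm of its start (all of step 4 and distance of each of seated_a_mid, seated_b_mid, brick, screwdriver, mug, meter, parts_tray from where it was at the start of the episode below 0.02 m and linear speed of module below 0.02 m/s); the robot touches nothing.
It fails at once if the module is lifted (more than 8 mm) (height (world z) of module_mid above 0.034 m).
It fails at once if the module is tipped (angle between module_mid's own z axis and vertical above 0.35 rad).
It fails at once if fingers on the bar well past the third slot (contact force between the fingers and bar above 0.3 N and horizontal distance between the grasp point and pull_handle above 0.165 m).
It fails at once if a bystander is moved (more than 20 mm) (distance of any of seated_a_mid, seated_b_mid, brick, screwdriver, mug, meter, parts_tray from where it was at the start of the episode above 0.02 m).
It also fails if it takes over 54 s, if anything falls off the work surface, if the arm or the gripper's body presses on something with over 40 N, if the wrist force passes 120 N, or if a joint passes its speed limit or range.

### The arm

A 6-joint arm with a two-finger parallel gripper is mounted at the origin on the work surface. World frame = base frame: x ahead of the robot, y to its left, z up, the work surface at z = 0. Lengths are in m, angles in rad, forces in N, time in s.
With the tool pointing down it reaches from about 0.375 to 0.975 m from the base axis. Payload 3.8 kg.
Tool frame: the origin (TCP) lies at the centre of the arm's flange, where the gripper is bolted on; the fingertips stand 173 mm ahead of it and the grasp point (between the pads) lies 155 mm ahead of it; z points along the fingers, y is the line along which they close (so a half turn about z gives the same grasp; the last joint's range is limited). The gripper opens to 85 mm and grips with 20 to 120 N. Pads are 22 mm wide; open, the fingers measure 114 mm over their backs; the gripper's body (76 mm by 85 mm) begins 54 mm behind the grasp point. The pads swing forward as they close: fully open they stand 13 mm farther back than shut.
Start: joints at [1.132, 0.264, 1.604, -0, 1.274, -0.037], TCP at [0.264, 0.621, 0.405] pointing down, gripper open.
Joint ranges: [-2.63, 2.63], [-0.94, 2.18], [0.31, 2.57], [-1.31, 4.45], [0, 2.66], [-2.55, 2.55]. Speed limits (rad/s): [2.57, 2.57, 3.14, 3.14, 3.14, 3.14].

### API

Orientations are given as a unit quaternion [x, y, z, w].
In Python, from workcell import sense, imaging, env gives the robot as it stands.
- The arm moves only by the tool carry_out, never from a script. Its argument "steps" is a list of rows, each an object with "dp": the shift along the tool's x, y, z in m, a list of three; "angular": the turn, a rotation vector about the tool's x, y, z in rad, a list of three; "grip": the finger opening in m, from 0 to 0.0854. A call has 1 to 20 rows; each row shifts and turns the commanded pose from where the row before left it, along the tool's axes as they then stand; what a row does not reach is not made up. A row lasts 1/10 s, in which the tool goes at most 50 mm and 8.59 degrees, less where a joint would pass 70% of its speed; a pose out of reach is approached as far as the arm can. A call with a gripper value outside its range is refused whole. The fingers move at their own pace and stop on an object; "force" is the grip in N (left out, the last holds). Time passes only in rows, so rows that do not move let the fingers close. It gives the time, the measured TCP pose, the force and the opening at its end, in the units of the state.
- sense(): the state, without advancing time (a new reading comes with each control period).
- imaging.capture(name): name is "side" or "top" or "wrist"; returns (picture, depth): 384x512x3 uint8, red, green, blue; 384x512 float32, m along the optical axis (not along the pixel's ray), 0 where there is no reading.
- imaging.camera_info(name): a dict with "intrinsics" (3x3 intrinsics, pixels), "origin" and "orientation" of the camera in the world. Camera axes: x right, y up, looking along -z (the intrinsics and any distortion apply to the point x, -y, -z); pixel columns grow to the right and rows downward; lengths in m; the calibration is good to about 2 mm. A picture is of the moment at which its call begins: read the wrist's pose just before it. camera_info takes no time and is no camera call; for the wrist camera it gives the pose at the moment of the call.
- env.close_job(): hands the job in, once; it reports no verdict.
The state is a dict: "time_s": time; "joint_pos": joint angles; "joint_velocities": joint speeds; "effort": joint torques, N m; "position": TCP position; "tool_rot": TCP orientation; "contact_force": force on the tool from outside, world axes, zero at the start; "ft_torque": the same for the moment, N m; "finger_gap": finger opening in m.
Only numpy, scipy, OpenCV 4.12 (cv2) and the standard library are available. Lean on these libraries where they do the work, as an engineer would, in place of code of your own. Each camera call takes 0.05 s, during which the arm holds its last target. There are 200 camera calls.

## Working session

There is one attempt and no reset: what is moved stays moved. The work goes in short steps, Python scripts to look and compute and a tool call to move; the robot and the scene stay as the last step left them, time stands still between calls to the robot, and variables do not carry over. Pictures are saved under pics/ and viewed, on a budget of 10 in all, crops included, one or two more only if the job needs it, and the job is handed in when it is done.

Besides the shell and the picture viewer there is one more tool, called after "Call:" by a JSON object that holds its "method" and its "body", one argument or row to a line. carry_out: Moves the arm, as the interface text tells. Its arguments: {"type":"object","properties":{"steps":{"type":"array","items":{"type":"object","properties":{"dp":{"type":"array","items":{"type":"number"}},"angular":{"type":"array","items":{"type":"number"}},"grip":{"type":"number"}}}},"force":{"type":"number"}},"required":["steps"]}

```bash
mkdir -p pics
cat > h.py <<'E'
import numpy as np, cv2
from scipy.spatial.transform import Rotation as R
from workcell import sense, imaging, env
def cap(n):
    ci=imaging.camera_info(n); p,d=imaging.capture(n); return p,d,ci
def pts(d,ci):
    K=np.array(ci["intrinsics"]); v,u=np.mgrid[:d.shape[0],:d.shape[1]]
    P=np.stack([(u-K[0,2])/K[0,0]*d,-(v-K[1,2])/K[1,1]*d,-d],-1)
    o=ci["orientation"]
    r=R.from_quat(o).as_matrix() if np.size(o)==4 else np.array(o)
    W=P@r.T+np.array(ci["origin"]); W[d==0]=np.nan; return W
E
python3 - <<'E'
from h import *
for n in("top","side"):
    p,d,ci=cap(n); print({k:np.round(v,3).tolist() if not isinstance(v,str) else v for k,v in ci.items()})
    np.savez(f"{n}0.npz",p=p,W=pts(d,ci)); cv2.imwrite(f"pics/{n}0.png",p[...,::-1])
s=sense();print(s)
E
```

```text
{'intrinsics': [[386.611, 0.0, 256.183], [0.0, 386.611, 190.215], [0.0, 0.0, 1.0]], 'origin': [0.401, 0.033, 1.046], 'orientation': [-0.052, 0.055, 0.711, -0.699]}
{'intrinsics': [[494.926, 0.0, 264.188], [0.0, 494.926, 196.412], [0.0, 0.0, 1.0]], 'origin': [0.412, -0.831, 1.148], 'orientation': [0.331, -0.024, -0.084, 0.94]}
{'time_s': 0.1, 'joint_pos': array([ 1.13209851e+00,  2.64693526e-01,  1.60524001e+00,  1.15849624e-05,
        1.27373364e+00, -3.69100366e-02]), 'joint_velocities': array([ 0.00080944, -0.00289253, -0.00306627,  0.00032838,  0.00071175,
        0.00027775]), 'effort': array([-1.09313703e-03, -5.16710615e+01, -3.68589556e+01, -2.21834025e-04,
        6.31849121e-03,  7.91664228e-07]), 'position': array([0.26384171, 0.62095938, 0.4034742 ]), 'tool_rot': array([ 1.99546881e-01,  9.79887732e-01, -1.00676328e-03, -2.49727060e-04]), 'contact_force': array([ 0.52374051, -1.09172671, -0.41826056]), 'ft_torque': array([-0.04409099,  0.00507662, -0.04253694]), 'finger_gap': 0.08524177675503822}
```

View pics/top0.png

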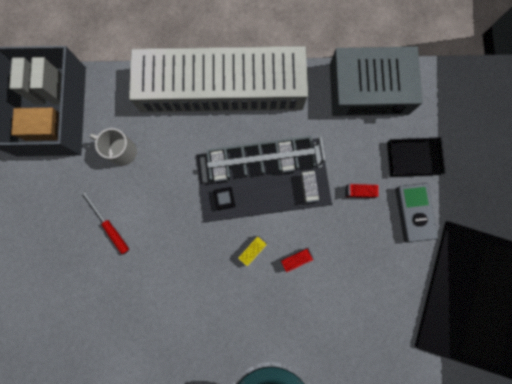

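View pics/side0.png

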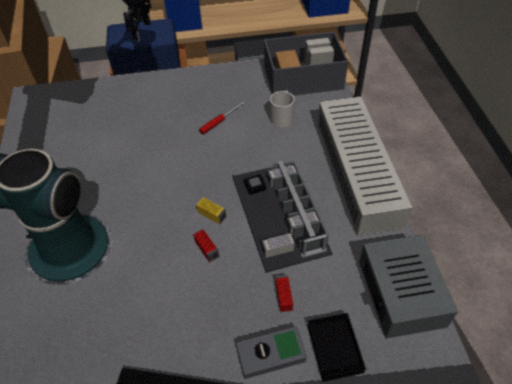

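The top view has the cradle at about (265,178). Its bar runs from (208,162) to (322,150). The upright handle looks to be at the right end (320,150), with the module at (310,186) and the brick at (222,198). The side view agrees: handle at (315,243), module at (277,245). Next I'll get the metric poses.

Run:
```python
from h import *
D=np.load("top0.npz");W=D["W"];p=D["p"]
S=np.load("side0.npz")["W"]
for n,X in(("top",W),("side",S)):
    t=np.load(n+"0.npz")["p"].astype(int)
    box=(X[...,0]>.36)&(X[...,0]<.66)&(X[...,1]>-.19)&(X[...,1]<.21)
    print(n,"table z",np.nanmedian(X[...,2][(X[...,0]>.25)&(X[...,0]<.4)&(abs(X[...,1]-.15)<.05)]))
    for lo,hi in((.003,.013),(.02,.031),(.04,.0535),(.057,.07),(.072,.09)):
        m=box&(X[...,2]>lo)&(X[...,2]<hi)
        nn,l,st,c=cv2.connectedComponentsWithStats(m.astype(np.uint8))
        for i in range(1,nn):
            if st[i,4]>6:
                q=X[l==i]; r=cv2.minAreaRect((q[:,:2]*1000).astype(np.float32))
                print(lo,hi,"n",st[i,4],"pix",c[i].round(),"mean",q.mean(0).round(4),"rect",np.round(r[0],1),np.round(r[1],1),round(r[2],1),"rgb",t[l==i].mean(0).round())
c=p[120:230,180:350];cv2.imwrite("pics/c0.png",cv2.resize(c,None,fx=4.6,fy=4.6,interpolation=cv2.INTER_CUBIC)[...,::-1])
```

```text
top table z -0.0007711851014877702
0.003 0.013 n 4578 pix [263. 189.] mean [0.5634 0.0084 0.006 ] rect [588.2   6.4] [184.3 354.2] 6.8 rgb [48. 49. 53.]
0.003 0.013 n 46 pix [234. 157.] mean [0.6546 0.0856 0.0058] rect [654.2  84. ] [38.6 11.4] 89.9 rgb [60. 61. 64.]
0.003 0.013 n 26 pix [251. 156.] mean [0.6576 0.041  0.006 ] rect [658.1  37.4] [ 5.5 38.8] 4.9 rgb [79. 81. 84.]
0.02 0.031 n 13 pix [223. 181.] mean [0.5842 0.1162 0.0266] rect [584.2 116.1] [ 6.  31.2] 21.5 rgb [35. 37. 39.]
0.02 0.031 n 327 pix [224. 198.] mean [0.5377 0.1129 0.0285] rect [538.1 113.6] [55.4 50.1] 10.0 rgb [47. 48. 52.]
0.04 0.0535 n 16 pix [243. 154.] mean [0.6518 0.0605 0.0486] rect [651.6  60.7] [16.5  5.4] 0.2 rgb [84. 89. 92.]
0.04 0.0535 n 11 pix [260. 153.] mean [0.6539 0.0147 0.0491] rect [653.4  15.6] [ 5.3 12.1] 88.7 rgb [87. 92. 95.]
0.04 0.0535 n 20 pix [283. 151.] mean [ 0.6578 -0.0458  0.0451] rect [658.1 -47.9] [ 4.3 37.1] 3.2 rgb [127. 130. 134.]
0.04 0.0535 n 29 pix [208. 157.] mean [0.6456 0.1521 0.0485] rect [645.1 152.3] [27.9  6.1] 6.4 rgb [82. 88. 90.]
0.04 0.0535 n 91 pix [217.
[... 6702 characters left out ...]
17 pix [302. 241.] mean [ 0.6267 -0.1289  0.0481] rect [ 628.2 -128.2] [15.6  8. ] 27.0 rgb [41. 42. 43.]
0.04 0.0535 n 26 pix [207. 244.] mean [ 0.3788 -0.0884  0.042 ] rect [377.4 -89.7] [29.6 18.4] 9.7 rgb [116.  19.  18.]
0.04 0.0535 n 10 pix [305. 248.] mean [ 0.6293 -0.1504  0.048 ] rect [ 628.7 -150.6] [3.5 8. ] 61.8 rgb [62. 61. 62.]
0.04 0.0535 n 7 pix [216. 249.] mean [ 0.3986 -0.1089  0.0416] rect [ 398.7 -108.8] [9.7 3.6] 63.7 rgb [74. 57. 59.]
0.057 0.07 n 440 pix [297. 200.] mean [0.6392 0.0017 0.0644] rect [638.7  13.2] [ 16.7 287.4] 7.2 rgb [113. 112. 113.]
0.072 0.09 n 44 pix [310. 240.] mean [ 0.6419 -0.1478  0.0788] rect [ 642.5 -146.8] [35.2  9.2] 7.6 rgb [104. 103. 104.]
```

View pics/c0.png

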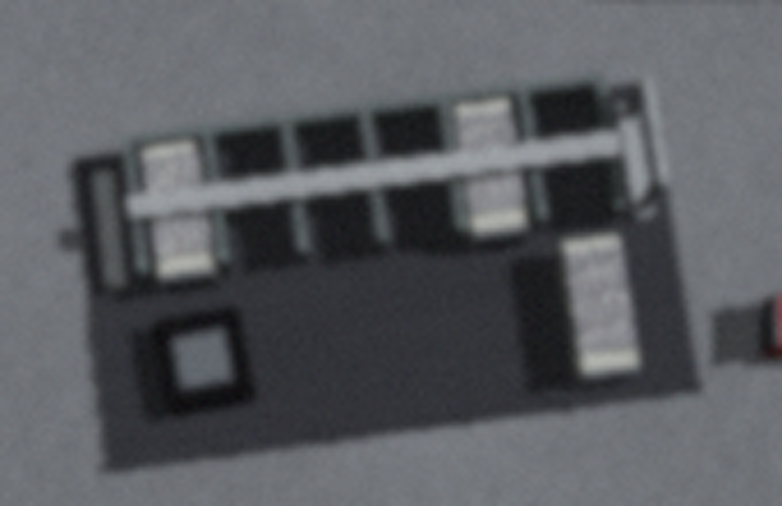

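The handle is at the right end (crop 634,156), so it sits at cradle y=-158. The slots counted from it are centred at y=-115 (empty), -69 (filled) and -23 (empty). The fit puts the cradle origin near (0.602, 0.008) with a yaw of about 6.7°, and the module at cradle (-53, -118).

I'll turn the tool so that tool x is cradle +y and tool y is cradle +x, and close the fingers.

Call:
{"method": "carry_out", "body": {
  "steps": [
    {"dp": [0,0,0],"angular": [0,0,0.1315],"grip": 0},
    {"dp": [0,0,0],"angular": [0,0,0.1315],"grip": 0},
    {"dp": [0,0,0],"angular": [0,0,0.1315],"grip": 0},
    {"dp": [0,0,0],"angular": [0,0,0.1315],"grip": 0},
    {"dp": [0,0,0],"angular": [0,0,0.1315],"grip": 0},
    {"dp": [0,0,0],"angular": [0,0,0.1315],"grip": 0},
    {"dp": [0,0,0],"angular": [0,0,0.1315],"grip": 0},
    {"dp": [0,0,0],"angular": [0,0,0.1315],"grip": 0},
    {"dp": [0,0,0],"angular": [0,0,0],"grip": 0}
  ],
  "force": 40
}}

```text
time_s: 1.0
position: [0.2639, 0.6211, 0.4039]
tool_rot: [0.665, 0.747, -0.001, 0.0]
contact_force: [-0.7, 0.7, 0.2]
finger_gap: 0.0003
```

```bash
cat >> h.py <<'E'
TH=np.radians(6.7); O=np.array([.602,.0083])
EX=np.array([np.cos(TH),np.sin(TH)]); EY=np.array([-EX[1],EX[0]])
def cr(w): d=np.asarray(w)[...,:2]-O; return np.stack([d@EX,d@EY],-1)*1000
def st():
    s=sense(); r=R.from_quat(s["tool_rot"]).as_matrix()
    print("t",round(s["time_s"],2),"cradle xy mm",cr(s["position"]).round(1),"tip z mm",((s["position"]+.173*r[:,2])[2]*1000).round(1),"tool y yaw",np.degrees(np.arctan2(r[1,1],r[0,1])).round(2),"z",r[:,2].round(4),"F",np.round(s["contact_force"],2),"gap",round(s["finger_gap"],4),"q",np.round(s["joint_pos"],2))
    return s
E
python3 -c "
from h import *
st()"
```

```text
t 1.0 cradle xy mm [-264.3  648. ] tip z mm 230.9 tool y yaw 6.69 z [-6.0e-04 -1.2e-03 -1.0e+00] F [-0.68  0.67  0.16] gap 0.0003 q [ 1.13  0.26  1.6  -0.    1.27  1.02]
```

Call:
{"method": "carry_out", "body": {
  "steps": [
    {"dp": [-0.0449,0.0177,0]},
    {"dp": [-0.0449,0.0177,0]},
    {"dp": [-0.0449,0.0177,0]},
    {"dp": [-0.0449,0.0177,0]},
    {"dp": [-0.0449,0.0177,0]},
    {"dp": [-0.0449,0.0177,0]},
    {"dp": [-0.0449,0.0177,0]},
    {"dp": [-0.0449,0.0177,0]},
    {"dp": [-0.0449,0.0177,0]},
    {"dp": [-0.0449,0.0177,0]},
    {"dp": [-0.0449,0.0177,0]},
    {"dp": [-0.0449,0.0177,0]},
    {"dp": [-0.0449,0.0177,0]},
    {"dp": [-0.0449,0.0177,0]},
    {"dp": [-0.0449,0.0177,0]},
    {"dp": [-0.0449,0.0177,0]},
    {"dp": [-0.0449,0.0177,0]},
    {"dp": [0,0,0]},
    {"dp": [0,0,0]}
  ]
}}

```text
invalid input
```

Run:
```python
from h import *
st(); p,d,ci=cap("wrist"); np.savez("w1.npz",p=p,W=pts(d,ci)); cv2.imwrite("pics/w1.png",p[...,::-1])
```

```text
t 1.0 cradle xy mm [-264.3  648. ] tip z mm 230.9 tool y yaw 6.69 z [-6.0e-04 -1.2e-03 -1.0e+00] F [-0.68  0.67  0.16] gap 0.0003 q [ 1.13  0.26  1.6  -0.    1.27  1.02]
```

View pics/w1.png

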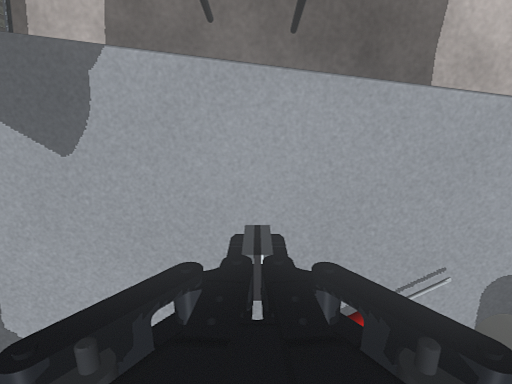

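The move was refused because every row needs all its fields. The wrist view shows only the closed fingertips at (258,240) over bare table. I'll send it again with all fields.

Call:
{"method": "carry_out", "body": {
  "steps": [
    {"dp": [-0.0449,0.0177,0],"angular": [0,0,0],"grip": 0},
    {"dp": [-0.0449,0.0177,0],"angular": [0,0,0],"grip": 0},
    {"dp": [-0.0449,0.0177,0],"angular": [0,0,0],"grip": 0},
    {"dp": [-0.0449,0.0177,0],"angular": [0,0,0],"grip": 0},
    {"dp": [-0.0449,0.0177,0],"angular": [0,0,0],"grip": 0},
    {"dp": [-0.0449,0.0177,0],"angular": [0,0,0],"grip": 0},
    {"dp": [-0.0449,0.0177,0],"angular": [0,0,0],"grip": 0},
    {"dp": [-0.0449,0.0177,0],"angular": [0,0,0],"grip": 0},
    {"dp": [-0.0449,0.0177,0],"angular": [0,0,0],"grip": 0},
    {"dp": [-0.0449,0.0177,0],"angular": [0,0,0],"grip": 0},
    {"dp": [-0.0449,0.0177,0],"angular": [0,0,0],"grip": 0},
    {"dp": [-0.0449,0.0177,0],"angular": [0,0,0],"grip": 0},
    {"dp": [-0.0449,0.0177,0],"angular": [0,0,0],"grip": 0},
    {"dp": [-0.0449,0.0177,0],"angular": [0,0,0],"grip": 0},
    {"dp": [-0.0449,0.0177,0],"angular": [0,0,0],"grip": 0},
    {"dp": [-0.0449,0.0177,0],"angular": [0,0,0],"grip": 0},
    {"dp": [-0.0449,0.0177,0],"angular": [0,0,0],"grip": 0},
    {"dp": [0,0,0],"angular": [0,0,0],"grip": 0},
    {"dp": [0,0,0],"angular": [0,0,0],"grip": 0}
  ]
}}

```text
time_s: 2.95
position: [0.6521, -0.103, 0.4039]
tool_rot: [0.665, 0.747, -0.0, -0.001]
contact_force: [0.3, 0.1, 0.2]
finger_gap: -0.0002
```

Run:
```python
from h import *
st(); p,d,ci=cap("wrist"); np.savez("w2.npz",p=p,W=pts(d,ci)); cv2.imwrite("pics/w2.png",p[...,::-1])
```

```text
t 2.95 cradle xy mm [  36.7 -116.4] tip z mm 230.9 tool y yaw 6.69 z [-1.3e-03  6.0e-04 -1.0e+00] F [0.31 0.1  0.18] gap -0.0002 q [-0.19  0.24  1.64  0.    1.27 -0.31]
```

View pics/w2.png

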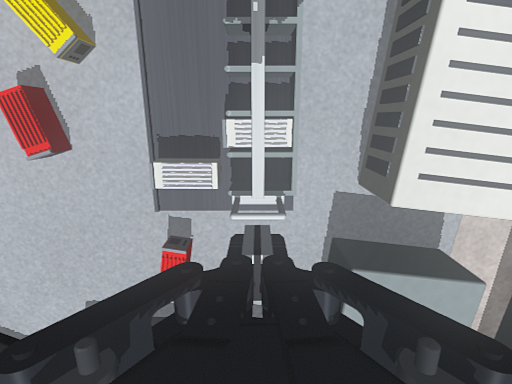

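The wrist view shows the bar in line with the fingers at u≈258 and the U handle at (258,208). The nearest slot is empty, the next is filled at (258,133), and the third is empty at (258,97). The module is at (186,175). Next I'll check the offsets and bar height with the wrist depth, then move down.

Run:
```python
from h import *
W=np.load("w2.npz")["W"]; C=cr(W); Z=W[...,2]*1000
def rep(n,m): 
    q=C[m].astype(np.float32); print(n,len(q),np.median(Z[m]).round(1),[np.round(x,1) for x in cv2.minAreaRect(q)])
b=np.zeros(Z.shape,bool); b[:222]=1; print("table",np.nanmedian(Z[100:170,60:130]))
rep("bar",b&(Z>58)&(Z<70)&(abs(C[...,0]-36)<25)&(abs(C[...,1])<150))
rep("handle",b&(Z>74)&(Z<90)&(abs(C[...,0]-36)<45)&(abs(C[...,1]+155)<25))
rep("module",b&(Z>40)&(Z<52)&(abs(C[...,0]+53)<48)&(abs(C[...,1]+118)<40))
rep("seat_b",b&(Z>40)&(Z<48)&(C[...,0]<28)&(C[...,0]>-20)&(abs(C[...,1]+69)<19))
```

```text
table 0.5916764674088193
bar 2622 64.1 [array([ 35.5, -40.2]), array([200.2,  13.8]), np.float64(89.9)]
handle 389 79.4 [array([  35.3, -156.6]), array([63.1,  7.2]), np.float64(0.1)]
module 1758 43.8 [array([ -54.2, -117.7]), array([80.7, 32. ]), np.float64(0.2)]
seat_b 794 43.1 [array([ 11. , -68.3]), array([30.9, 32.4]), np.float64(89.9)]
```

Call:
{"method": "carry_out", "body": {
  "steps": [
    {"dp": [0.001,0,0.035],"angular": [0,0,0],"grip": 0},
    {"dp": [0,0,0.035],"angular": [0,0,0],"grip": 0},
    {"dp": [0,0,0.035],"angular": [0,0,0],"grip": 0},
    {"dp": [0,0,0.03],"angular": [0,0,0],"grip": 0},
    {"dp": [0,0,0.02],"angular": [0,0,0],"grip": 0},
    {"dp": [0,0,0],"angular": [0,0,0],"grip": 0},
    {"dp": [0,0,0],"angular": [0,0,0],"grip": 0}
  ]
}}

```text
time_s: 3.7
position: [0.6515, -0.0994, 0.25]
tool_rot: [0.664, 0.748, -0.0, -0.0]
contact_force: [0.3, 0.5, -0.7]
finger_gap: 0.0002
```

```bash
python3 -c "
from h import *
st()"
```

```text
t 3.7 cradle xy mm [  36.6 -112.7] tip z mm 77.0 tool y yaw 6.84 z [-6.e-04  3.e-04 -1.e+00] F [ 0.31  0.51 -0.66] gap 0.0002 q [-0.19  0.36  1.78  0.    1.   -0.31]
```

Call:
{"method": "carry_out", "body": {
  "steps": [
    {"dp": [-0.002,0,0.007],"angular": [0,0,0],"grip": 0},
    {"dp": [0,0,0.005],"angular": [0,0,0],"grip": 0},
    {"dp": [0,0,0.0035],"angular": [0,0,0],"grip": 0},
    {"dp": [0,0,0],"angular": [0,0,0],"grip": 0},
    {"dp": [0,0,0],"angular": [0,0,0],"grip": 0},
    {"dp": [0,0,0],"angular": [0,0,0],"grip": 0}
  ]
}}

```text
time_s: 4.3
position: [0.6524, -0.1028, 0.2349]
tool_rot: [0.665, 0.747, 0.0, 0.001]
contact_force: [0.9, 0.2, 2.4]
finger_gap: -0.0
```

```bash
python3 -c "
from h import *
st()"
```

```text
t 4.3 cradle xy mm [  37.1 -116.2] tip z mm 61.9 tool y yaw 6.7 z [ 1.4e-03 -1.0e-04 -1.0e+00] F [0.91 0.17 2.38] gap -0.0 q [-0.19  0.38  1.78  0.    0.98 -0.31]
```

The fingers are in contact at about 2.4 N. Now I'll slide along to the third slot.

Call:
{"method": "carry_out", "body": {
  "steps": [
    {"dp": [0.01,0,0],"angular": [0,0,0],"grip": 0},
    {"dp": [0.01,0,0],"angular": [0,0,0],"grip": 0},
    {"dp": [0.01,0,0],"angular": [0,0,0],"grip": 0},
    {"dp": [0.01,0,0],"angular": [0,0,0],"grip": 0},
    {"dp": [0.006,0,0],"angular": [0,0,0],"grip": 0},
    {"dp": [0,0,0],"angular": [0,0,0],"grip": 0},
    {"dp": [0,0,0],"angular": [0,0,0],"grip": 0}
  ]
}}

```text
time_s: 5.0
position: [0.6465, -0.0561, 0.234]
tool_rot: [0.664, 0.747, 0.0, -0.001]
contact_force: [-0.1, 1.4, 2.4]
finger_gap: 0.0002
```

```bash
python3 -c "
from h import *
st()"
```

```text
t 5.0 cradle xy mm [ 36.7 -69.1] tip z mm 61.0 tool y yaw 6.73 z [-6.0e-04  1.2e-03 -1.0e+00] F [-0.12  1.36  2.37] gap 0.0002 q [-0.13  0.36  1.81  0.    0.97 -0.24]
```

Call:
{"method": "carry_out", "body": {
  "steps": [
    {"dp": [0.01,0,0],"angular": [0,0,0],"grip": 0},
    {"dp": [0.01,0,0],"angular": [0,0,0],"grip": 0},
    {"dp": [0.01,0,0],"angular": [0,0,0],"grip": 0},
    {"dp": [0.01,0,0],"angular": [0,0,0],"grip": 0},
    {"dp": [0.006,0,0],"angular": [0,0,0],"grip": 0},
    {"dp": [0,0,0],"angular": [0,0,0],"grip": 0},
    {"dp": [0,0,0],"angular": [0,0,0],"grip": 0},
    {"dp": [0,0,0],"angular": [0,0,0],"grip": 0}
  ]
}}

```text
time_s: 5.8
position: [0.6412, -0.011, 0.2341]
tool_rot: [0.665, 0.747, 0.0, -0.0]
contact_force: [0.0, 2.6, 2.3]
finger_gap: -0.0001
```

```bash
python3 -c "
from h import *
st()"
```

```text
t 5.8 cradle xy mm [ 36.7 -23.7] tip z mm 61.1 tool y yaw 6.7 z [-5.e-04  7.e-04 -1.e+00] F [0.04 2.59 2.28] gap -0.0001 q [-0.06  0.35  1.83  0.    0.96 -0.17]
```

Steps 1 to 3 are done. Now I'll lift and go to the module's outer side.

Call:
{"method": "carry_out", "body": {
  "steps": [
    {"dp": [0,0,-0.04],"angular": [0,0,0],"grip": 0},
    {"dp": [0,0,-0.04],"angular": [0,0,0],"grip": 0},
    {"dp": [-0.034,-0.0227,0],"angular": [0,0,0],"grip": 0},
    {"dp": [-0.034,-0.0227,0],"angular": [0,0,0],"grip": 0},
    {"dp": [-0.034,-0.0227,0],"angular": [0,0,0],"grip": 0},
    {"dp": [-0.034,-0.0227,0],"angular": [0,0,0],"grip": 0},
    {"dp": [0,0,0],"angular": [0,0,0],"grip": 0},
    {"dp": [0,0,0.04],"angular": [0,0,0],"grip": 0},
    {"dp": [0,0,0.04],"angular": [0,0,0],"grip": 0},
    {"dp": [0,0,0.025],"angular": [0,0,0],"grip": 0},
    {"dp": [0,0,0.02],"angular": [0,0,0],"grip": 0},
    {"dp": [0,0,0],"angular": [0,0,0],"grip": 0},
    {"dp": [0,0,0],"angular": [0,0,0],"grip": 0}
  ]
}}

```text
time_s: 7.1
position: [0.567, -0.1567, 0.1888]
tool_rot: [0.665, 0.747, -0.0, -0.001]
contact_force: [0.7, 0.3, 0.6]
finger_gap: -0.0004
```

```bash
python3 -c "
from h import *
st()"
```

```text
t 7.1 cradle xy mm [ -54.  -159.8] tip z mm 15.8 tool y yaw 6.71 z [-1.3e-03  5.0e-04 -1.0e+00] F [0.66 0.25 0.57] gap -0.0004 q [-0.31  0.32  1.97  0.    0.85 -0.43]
```

Call:
{"method": "carry_out", "body": {
  "steps": [
    {"dp": [0.007,0,0],"angular": [0,0,0],"grip": 0},
    {"dp": [0.005,0,0],"angular": [0,0,0],"grip": 0},
    {"dp": [0.005,0,0],"angular": [0,0,0],"grip": 0},
    {"dp": [0.006,0,0],"angular": [0,0,0],"grip": 0},
    {"dp": [0.006,0,0],"angular": [0,0,0],"grip": 0},
    {"dp": [0.006,0,0],"angular": [0,0,0],"grip": 0},
    {"dp": [0.006,0,0],"angular": [0,0,0],"grip": 0},
    {"dp": [0.006,0,0],"angular": [0,0,0],"grip": 0},
    {"dp": [0.006,0,0],"angular": [0,0,0],"grip": 0},
    {"dp": [0.006,0,0],"angular": [0,0,0],"grip": 0},
    {"dp": [0.006,0,0],"angular": [0,0,0],"grip": 0},
    {"dp": [0,0,0],"angular": [0,0,0],"grip": 0}
  ]
}}

```text
time_s: 8.3
position: [0.5589, -0.0913, 0.1886]
tool_rot: [0.664, 0.747, 0.0, -0.001]
contact_force: [0.5, -0.5, 0.2]
finger_gap: -0.0002
```

```bash
cat >> h.py <<'E'
def mod(n,yc,name,xc=-54):
    p,d,ci=cap(n); W=pts(d,ci); C=cr(W); Z=W[...,2]*1000
    m=(Z>38)&(Z<49)&(abs(C[...,0]-xc)<50)&(abs(C[...,1]-yc)<28)
    k,l,s,_=cv2.connectedComponentsWithStats(m.astype(np.uint8)); i=1+s[1:,4].argmax()
    print(n,s[i,4],[np.round(x,1) for x in cv2.minAreaRect(C[l==i].astype(np.float32))])
    cv2.imwrite(f"pics/{name}.png",p[...,::-1]); return p
E
python3 -c "
from h import *
st(); mod('top',-68,'t3'); mod('side',-68,'s3')"
```

```text
t 8.3 cradle xy mm [-54.5 -93.9] tip z mm 15.6 tool y yaw 6.72 z [-0.0014  0.0013 -1.    ] F [ 0.47 -0.55  0.21] gap -0.0002 q [-0.21  0.29  2.01  0.    0.84 -0.32]
top 46 [array([-36.3, -55.4]), array([39.8, 10.5]), np.float64(0.5)]
side 2 [array([-14.7, -71.8]), array([2.7, 0. ]), np.float64(157.5)]
```

The gripper hides most of the module, but the visible edge is straight and puts the centre near y=-67, as expected. I'll push the remaining distance.

Call:
{"method": "carry_out", "body": {
  "steps": [
    {"dp": [0.006,0,0],"angular": [0,0,0],"grip": 0},
    {"dp": [0.006,0,0],"angular": [0,0,0],"grip": 0},
    {"dp": [0.006,0,0],"angular": [0,0,0],"grip": 0},
    {"dp": [0.006,0,0],"angular": [0,0,0],"grip": 0},
    {"dp": [0.006,0,0],"angular": [0,0,0],"grip": 0},
    {"dp": [0.006,0,0],"angular": [0,0,0],"grip": 0},
    {"dp": [0.004,0,0],"angular": [0,0,0],"grip": 0},
    {"dp": [0.003,0,0],"angular": [0,0,0],"grip": 0},
    {"dp": [0,0,0],"angular": [0,0,0],"grip": 0},
    {"dp": [0,0,0],"angular": [0,0,0],"grip": 0}
  ]
}}

```text
time_s: 9.4
position: [0.5544, -0.0496, 0.1893]
tool_rot: [0.665, 0.747, 0.0, -0.0]
contact_force: [0.7, 0.1, 0.1]
finger_gap: -0.0
```

```bash
python3 -c "
from h import *
st()"
```

```text
t 9.4 cradle xy mm [-54.  -51.9] tip z mm 16.3 tool y yaw 6.7 z [-0.e+00  4.e-04 -1.e+00] F [0.73 0.06 0.08] gap -0.0 q [-0.13  0.27  2.04  0.    0.83 -0.25]
```

Call:
{"method": "carry_out", "body": {
  "steps": [
    {"dp": [-0.008,0,0],"angular": [0,0,0],"grip": 0},
    {"dp": [-0.012,0,0],"angular": [0,0,0],"grip": 0},
    {"dp": [0,0,-0.04],"angular": [0,0,0],"grip": 0},
    {"dp": [0,0,-0.045],"angular": [0,0,0],"grip": 0},
    {"dp": [0,0,-0.045],"angular": [0,0,0],"grip": 0},
    {"dp": [0,-0.045,0],"angular": [0,0,0],"grip": 0},
    {"dp": [0,-0.045,0],"angular": [0,0,0],"grip": 0},
    {"dp": [0,0,0],"angular": [0,0,0],"grip": 0},
    {"dp": [0,0,0],"angular": [0,0,0],"grip": 0}
  ]
}}

```text
time_s: 10.3
position: [0.4664, -0.0809, 0.3193]
tool_rot: [0.665, 0.747, 0.0, 0.0]
contact_force: [0.8, 0.7, 0.3]
finger_gap: 0.0001
```

```bash
python3 -c "
from h import *
st(); mod('top',-23,'t4'); mod('side',-23,'s4');mod('wrist',-23,'w4')"
```

```text
t 10.3 cradle xy mm [-145.   -72.8] tip z mm 146.3 tool y yaw 6.61 z [ 8.e-04 -1.e-04 -1.e+00] F [0.75 0.68 0.27] gap 0.0001 q [-0.22 -0.05  2.11  0.    1.08 -0.34]
top 358 [array([-54.3, -24.3]), array([31.7, 80.3]), np.float64(89.7)]
side 293 [array([-52.5, -25.1]), array([36.6, 81.7]), np.float64(88.8)]
wrist 3526 [array([-54.1, -24. ]), array([31.9, 81.1]), np.float64(89.9)]
```

View pics/w4.png

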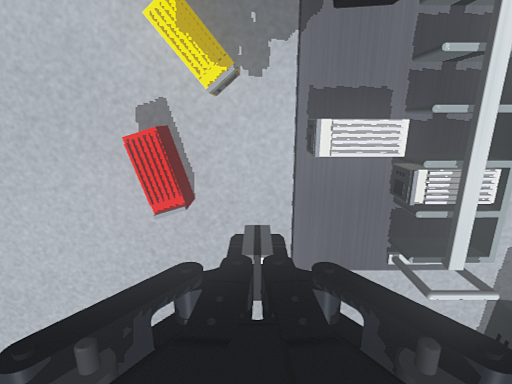

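The wrist view shows the module at (362,137), square and facing the empty third slot between the fins at v≈105 and 160. The filled second slot is below it at (455,186). The module centre is at y=-24, within the 4 mm side clearance. I'll come down behind the faceplate.

Call:
{"method": "carry_out", "body": {
  "steps": [
    {"dp": [0.0245,0.01,0],"angular": [0,0,0],"grip": 0},
    {"dp": [0.0245,0.01,0],"angular": [0,0,0],"grip": 0},
    {"dp": [0,0,0.04],"angular": [0,0,0],"grip": 0},
    {"dp": [0,0,0.04],"angular": [0,0,0],"grip": 0},
    {"dp": [0,0,0.03],"angular": [0,0,0],"grip": 0},
    {"dp": [0,0,0.017],"angular": [0,0,0],"grip": 0},
    {"dp": [0,0,0],"angular": [0,0,0],"grip": 0},
    {"dp": [0,0,0],"angular": [0,0,0],"grip": 0}
  ]
}}

```text
time_s: 11.25
position: [0.4826, -0.0291, 0.1922]
tool_rot: [0.664, 0.747, -0.0, -0.0]
contact_force: [-0.2, 0.3, 0.1]
finger_gap: -0.0003
```

```bash
python3 -c "
from h import *
st()"
```

```text
t 11.25 cradle xy mm [-123.   -23.2] tip z mm 19.2 tool y yaw 6.72 z [-2.e-04  0.e+00 -1.e+00] F [-0.23  0.29  0.14] gap -0.0003 q [-0.11  0.15  2.19  0.    0.81 -0.23]
```

Call:
{"method": "carry_out", "body": {
  "steps": [
    {"dp": [-0.0005,0.006,0],"angular": [0,0,0],"grip": 0},
    {"dp": [0,0.005,0],"angular": [0,0,0],"grip": 0},
    {"dp": [0,0.005,0],"angular": [0,0,0],"grip": 0},
    {"dp": [0,0.005,0],"angular": [0,0,0],"grip": 0},
    {"dp": [0,0.005,0],"angular": [0,0,0],"grip": 0},
    {"dp": [0,0.005,0],"angular": [0,0,0],"grip": 0},
    {"dp": [0,0.005,0],"angular": [0,0,0],"grip": 0},
    {"dp": [0,0.005,0],"angular": [0,0,0],"grip": 0},
    {"dp": [0,0.005,0],"angular": [0,0,0],"grip": 0},
    {"dp": [0,0.005,0],"angular": [0,0,0],"grip": 0},
    {"dp": [0,0,0],"angular": [0,0,0],"grip": 0}
  ]
}}

```text
time_s: 12.35
position: [0.5331, -0.0236, 0.1922]
tool_rot: [0.665, 0.747, 0.001, 0.001]
contact_force: [0.1, -0.7, 0.3]
finger_gap: 0.0
```

```bash
python3 -c "
from h import *
st(); p=mod('side',-23,'s5',-18)
cv2.imwrite('pics/s5c.png',cv2.resize(p[140:290,190:390],None,fx=4,fy=4,interpolation=2)[...,::-1])"
```

```text
t 12.35 cradle xy mm [-72.2 -23.6] tip z mm 19.2 tool y yaw 6.71 z [ 0.0015  0.     -1.    ] F [ 0.11 -0.66  0.34] gap 0.0 q [-0.09  0.23  2.08  0.    0.83 -0.21]
side 275 [array([-21.7, -20.9]), array([50.3, 88.5]), np.float64(84.0)]
```

View pics/s5c.png

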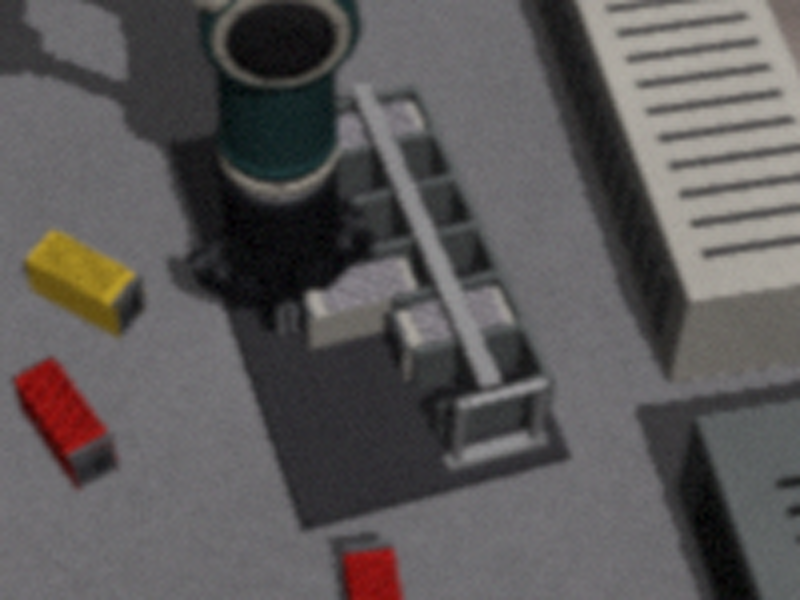

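The crop shows the module at (360,290) entering the third slot straight, with the fingertips at (288,318) on its faceplate. I'll keep pushing.

Call:
{"method": "carry_out", "body": {
  "steps": [
    {"dp": [0,0.005,0],"angular": [0,0,0],"grip": 0},
    {"dp": [0,0.005,0],"angular": [0,0,0],"grip": 0},
    {"dp": [0,0.005,0],"angular": [0,0,0],"grip": 0},
    {"dp": [0,0.005,0],"angular": [0,0,0],"grip": 0},
    {"dp": [0,0.005,0],"angular": [0,0,0],"grip": 0},
    {"dp": [0,0.005,0],"angular": [0,0,0],"grip": 0},
    {"dp": [0,0.005,0],"angular": [0,0,0],"grip": 0},
    {"dp": [0,0.005,0],"angular": [0,0,0],"grip": 0},
    {"dp": [0,0.004,0],"angular": [0,0,0],"grip": 0},
    {"dp": [0,0,0],"angular": [0,0,0],"grip": 0},
    {"dp": [0,0,0],"angular": [0,0,0],"grip": 0}
  ]
}}

```text
time_s: 13.5
position: [0.5765, -0.0185, 0.1926]
tool_rot: [0.665, 0.747, 0.001, 0.001]
contact_force: [0.1, -0.0, -0.2]
finger_gap: -0.0002
```

```bash
python3 -c "
from h import *
st()"
```

```text
t 13.5 cradle xy mm [-28.5 -23.7] tip z mm 19.6 tool y yaw 6.71 z [ 1.6e-03 -1.0e-04 -1.0e+00] F [ 0.11 -0.04 -0.17] gap -0.0002 q [-0.08  0.3   1.99  0.    0.85 -0.19]
```

Now small steps, watching the force.

Call:
{"method": "carry_out", "body": {
  "steps": [
    {"dp": [0,0.002,0],"angular": [0,0,0],"grip": 0},
    {"dp": [0,0.002,0],"angular": [0,0,0],"grip": 0},
    {"dp": [0,0.002,0],"angular": [0,0,0],"grip": 0},
    {"dp": [0,0.002,0],"angular": [0,0,0],"grip": 0},
    {"dp": [0,0,0],"angular": [0,0,0],"grip": 0}
  ]
}}

```text
time_s: 14.0
position: [0.5836, -0.0176, 0.1922]
tool_rot: [0.665, 0.747, -0.0, -0.0]
contact_force: [-2.2, -0.7, 2.8]
finger_gap: 0.0001
```

```bash
python3 -c "
from h import *
st()"
```

```text
t 14.0 cradle xy mm [-21.2 -23.6] tip z mm 19.2 tool y yaw 6.7 z [-7.e-04  0.e+00 -1.e+00] F [-2.15 -0.65  2.75] gap 0.0001 q [-0.07  0.31  1.97 -0.    0.86 -0.19]
```

Call:
{"method": "carry_out", "body": {
  "steps": [
    {"dp": [0,0.0015,0],"angular": [0,0,0],"grip": 0},
    {"dp": [0,0,0],"angular": [0,0,0],"grip": 0}
  ]
}}

```text
time_s: 14.2
position: [0.5853, -0.0174, 0.1922]
tool_rot: [0.665, 0.747, -0.0, -0.0]
contact_force: [-4.4, 0.1, 3.0]
finger_gap: -0.0002
```

```bash
python3 -c "
from h import *
st();mod('top',-23,'t6',36);mod('side',-23,'s6',36)"
```

```text
t 14.2 cradle xy mm [-19.6 -23.6] tip z mm 19.2 tool y yaw 6.7 z [-2.e-04  0.e+00 -1.e+00] F [-4.4   0.15  3.02] gap -0.0002 q [-0.07  0.31  1.97  0.    0.86 -0.19]
top 4 [array([62.2,  2.5]), array([0. , 7.5]), np.float64(82.4)]
side 124 [array([ 65.7, -25.4]), array([30.8, 51.2]), np.float64(2.1)]
```

There is an upward force of 3 N, so part of the finger linkage may be resting on the bar. I'll back off, raise clear and measure how far in the module sits.

Call:
{"method": "carry_out", "body": {
  "steps": [
    {"dp": [0,-0.01,0],"angular": [0,0,0],"grip": 0},
    {"dp": [0,-0.03,0],"angular": [0,0,0],"grip": 0},
    {"dp": [0,-0.04,0],"angular": [0,0,0],"grip": 0},
    {"dp": [0,0,-0.045],"angular": [0,0,0],"grip": 0},
    {"dp": [0,0,-0.045],"angular": [0,0,0],"grip": 0},
    {"dp": [-0.045,0,-0.02],"angular": [0,0,0],"grip": 0},
    {"dp": [-0.045,0,0],"angular": [0,0,0],"grip": 0},
    {"dp": [0,0,0],"angular": [0,0,0],"grip": 0},
    {"dp": [0,0,0],"angular": [0,0,0],"grip": 0}
  ]
}}

```text
time_s: 15.2
position: [0.5162, -0.117, 0.3023]
tool_rot: [0.666, 0.746, 0.0, 0.0]
contact_force: [-1.2, 0.3, -0.0]
finger_gap: 0.0003
```

Run:
```python
from h import *
st()
for n in("wrist","top"):
    p,d,ci=cap(n);W=pts(d,ci);C=cr(W);Z=W[...,2]*1000
    if n=="wrist": cv2.imwrite("pics/w7.png",p[...,::-1])
    for y in(-23,-69):
        m=(Z>41)&(Z<47.5)&(C[...,0]>-40)&(C[...,0]<90)&(abs(C[...,1]-y)<18)
        q=C[m]; print(n,y,m.sum(),"x",np.percentile(q[:,0],[1,99]).round(1),"y",np.percentile(q[:,1],[1,99]).round(1))
```

```text
t 15.2 cradle xy mm [ -99.9 -114.4] tip z mm 129.3 tool y yaw 6.56 z [ 1.2e-03  2.0e-04 -1.0e+00] F [-1.19  0.34 -0.02] gap 0.0003 q [-0.27  0.08  2.02  0.    1.04 -0.38]
wrist -23 3659 x [-7.5 76.4] y [-39.6  -7.7]
wrist -69 3082 x [-5.2 76.3] y [-83.8 -51.9]
top -23 202 x [-7.2 79.9] y [-39.9  -8.8]
top -69 227 x [-5.6 78.1] y [-83.8 -52.5]
```

View pics/w7.png

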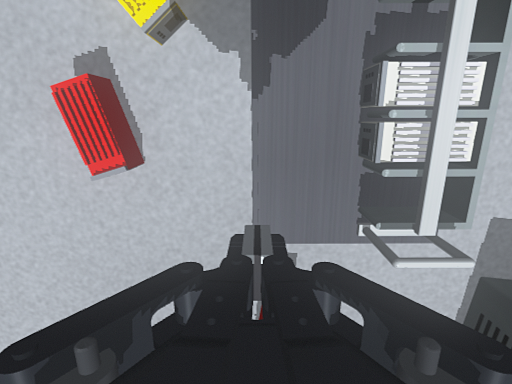

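The wrist view shows both modules in adjacent slots, at (430,85) and (430,140). The pushed one has its faceplate at x=-7.5, against -5.2 for the seated one, so it is about 2 mm short. I'll finish with the tool 9 mm higher so the linkage clears the bar.

Call:
{"method": "carry_out", "body": {
  "steps": [
    {"dp": [0.045,0,0],"angular": [0,0,0],"grip": 0},
    {"dp": [0.0455,0,0],"angular": [0,0,0],"grip": 0},
    {"dp": [0,0.03,0],"angular": [0,0,0],"grip": 0},
    {"dp": [0,0.025,0],"angular": [0,0,0],"grip": 0},
    {"dp": [0,0,0.04],"angular": [0,0,0],"grip": 0},
    {"dp": [0,0,0.04],"angular": [0,0,0],"grip": 0},
    {"dp": [0,0,0.02],"angular": [0,0,0],"grip": 0},
    {"dp": [0,0,0],"angular": [0,0,0],"grip": 0},
    {"dp": [0,0.01,0],"angular": [0,0,0],"grip": 0},
    {"dp": [0,0.01,0],"angular": [0,0,0],"grip": 0},
    {"dp": [0,0.002,0],"angular": [0,0,0],"grip": 0},
    {"dp": [0,0,0],"angular": [0,0,0],"grip": 0},
    {"dp": [0,0,0],"angular": [0,0,0],"grip": 0}
  ]
}}

```text
time_s: 16.6
position: [0.5828, -0.0173, 0.2031]
tool_rot: [0.665, 0.747, 0.0, 0.001]
contact_force: [-0.5, -0.7, 1.3]
finger_gap: -0.0001
```

```bash
python3 -c "
from h import *
st()"
```

```text
t 16.6 cradle xy mm [-22.1 -23.2] tip z mm 30.1 tool y yaw 6.7 z [ 1.5e-03 -1.0e-04 -1.0e+00] F [-0.47 -0.69  1.26] gap -0.0001 q [-0.07  0.29  1.97 -0.    0.87 -0.19]
```

Call:
{"method": "carry_out", "body": {
  "steps": [
    {"dp": [0,0.0015,0],"angular": [0,0,0],"grip": 0},
    {"dp": [0,0.0015,0],"angular": [0,0,0],"grip": 0},
    {"dp": [0,0.0015,0],"angular": [0,0,0],"grip": 0},
    {"dp": [0,0,0],"angular": [0,0,0],"grip": 0}
  ]
}}

```text
time_s: 17.0
position: [0.5863, -0.0169, 0.2021]
tool_rot: [0.665, 0.747, -0.001, -0.001]
contact_force: [-3.5, -0.6, 2.5]
finger_gap: 0.0002
```

```bash
python3 -c "
from h import *
st()"
```

```text
t 17.0 cradle xy mm [-18.6 -23.1] tip z mm 29.1 tool y yaw 6.7 z [-1.9e-03 -1.0e-04 -1.0e+00] F [-3.54 -0.59  2.48] gap 0.0002 q [-0.07  0.3   1.96 -0.    0.88 -0.19]
```

Call:
{"method": "carry_out", "body": {
  "steps": [
    {"dp": [0,0.001,0],"angular": [0,0,0],"grip": 0},
    {"dp": [0,0.001,0],"angular": [0,0,0],"grip": 0},
    {"dp": [0,0,0],"angular": [0,0,0],"grip": 0}
  ]
}}

```text
time_s: 17.3
position: [0.5884, -0.0165, 0.202]
tool_rot: [0.665, 0.747, -0.0, -0.0]
contact_force: [-4.0, -1.2, 3.2]
finger_gap: 0.0
```

```bash
python3 -c "
from h import *
st()"
```

```text
t 17.3 cradle xy mm [-16.4 -23. ] tip z mm 29.0 tool y yaw 6.7 z [-1.e-03  1.e-04 -1.e+00] F [-4.02 -1.22  3.22] gap 0.0 q [-0.07  0.31  1.96 -0.    0.88 -0.19]
```

Call:
{"method": "carry_out", "body": {
  "steps": [
    {"dp": [0,-0.01,0],"angular": [0,0,0],"grip": 0},
    {"dp": [0,-0.03,0],"angular": [0,0,0],"grip": 0},
    {"dp": [0,-0.04,0],"angular": [0,0,0],"grip": 0},
    {"dp": [0,0,-0.045],"angular": [0,0,0],"grip": 0},
    {"dp": [0,0,-0.045],"angular": [0,0,0],"grip": 0},
    {"dp": [-0.045,0,-0.01],"angular": [0,0,0],"grip": 0},
    {"dp": [-0.045,0,0],"angular": [0,0,0],"grip": 0},
    {"dp": [0,0,0],"angular": [0,0,0],"grip": 0},
    {"dp": [0,0,0],"angular": [0,0,0],"grip": 0}
  ]
}}

```text
time_s: 18.2
position: [0.5197, -0.1161, 0.3023]
tool_rot: [0.666, 0.746, 0.001, 0.0]
contact_force: [0.7, 0.0, 0.3]
finger_gap: 0.0001
```

Run:
```python
from h import *
st()
for n in("wrist","top"):
    p,d,ci=cap(n);W=pts(d,ci);C=cr(W);Z=W[...,2]*1000
    cv2.imwrite(f"pics/{n}8.png",p[...,::-1])
    for y in(-23,-69,115):
        m=(Z>41)&(Z<47.5)&(C[...,0]>-40)&(C[...,0]<90)&(abs(C[...,1]-y)<18)
        if m.sum()<20: continue
        q=C[m]; print(n,y,m.sum(),"x",np.percentile(q[:,0],[1,99]).round(1),"y",np.percentile(q[:,1],[1,99]).round(1),"z",np.median(Z[m]).round(1))
    m=(Z>22)&(Z<31)&(abs(C[...,0]+50)<45)&(abs(C[...,1]-112)<45); print(n,"brick",W[m].mean(0).round(4) if m.any() else 0)
```

```text
t 18.2 cradle xy mm [ -96.3 -113.9] tip z mm 129.3 tool y yaw 6.56 z [ 1.3e-03  2.0e-04 -1.0e+00] F [0.65 0.04 0.32] gap 0.0001 q [-0.27  0.08  2.01  0.    1.04 -0.38]
wrist -23 3581 x [-4.5 76.4] y [-39.2  -7.9] z 43.5
wrist -69 3128 x [-5.1 76.4] y [-83.6 -52.1] z 43.3
wrist brick 0
top -23 198 x [-4.7 78.4] y [-39.7  -8.4] z 44.1
top -69 208 x [-5.1 79.3] y [-84.2 -52.5] z 44.0
top 115 213 x [-5.8 75.8] y [ 99.1 130.4] z 43.9
top brick [0.5388 0.1137 0.0285]
```

View pics/wrist8.png

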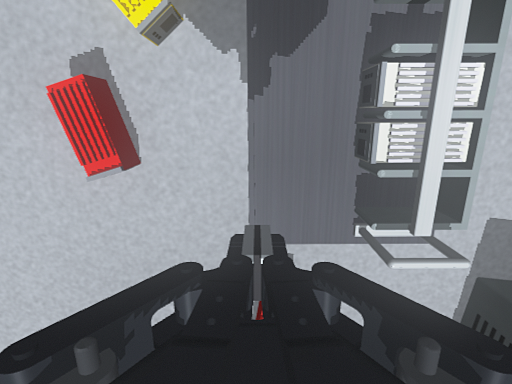

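The faceplates are now level, at -4.5 for the pushed module and -5.1 for the seated one, so it is home. It is upright and square, and the hand is clear, so I'm handing in.

```bash
python3 -c "
from h import *
print(env.close_job())"
```

```text
the job is handed in; nothing more can be done
None
```

I ran the closed fingertips along the bar from the first slot at the handle end to the third, pressing at about 2.3 N, and lifted off there. I then pushed the module sideways along the channel and into the third slot, and handed the job in at about 18 s. No verdict came back.

- **Module:** on the last check its faceplate was at cradle x ≈ -4.5 mm, against -5.1 mm for the seated neighbour. Its centre is at y ≈ -23.6 mm, it stands square and its height is unchanged, so it reads as fully home against the back stop.
- **Other things:** the brick and both seated modules are where they started, to within about 1 mm. I did not re-measure the screwdriver, mug, meter and tray, but the hand never came near them at working height. The hand finished clear of everything.
- **Mishaps:** the first push left the module about 2 mm short, so I finished it with a second, slightly higher push. One move call was refused for missing fields and sent again.
- **Unexplained:** both final pushes showed an upward force of about 3 N. I first suspected the finger linkage was resting on the bar, but the force stayed when I worked 10 mm higher. I did not find the cause.

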